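# Fit the vial carousel onto the autosampler drive

## Robot

A 6-joint arm with a two-finger parallel gripper is mounted at the origin on the work surface. World frame = base frame: x ahead of the robot, y to its left, z up, the work surface at z = 0. Lengths are in mm, angles in rad, forces in N, time in s.
With the tool pointing down it reaches from about 350 to 875 mm from the base axis. Payload 4.2 kg.
Tool frame: the origin (TCP) lies at the very end of the fingers, on their centre line; the grasp point (between the pads) lies 19 mm behind it; z points along the fingers, y is the line along which they close (so a half turn about z gives the same grasp; the last joint's range is limited). The gripper opens to 85 mm and grips with 20 to 120 N. Pads are 22 mm wide; open, the fingers measure 114 mm over their backs; the gripper's body (76 mm by 85 mm) begins 54 mm behind the grasp point. The pads swing forward as they close: fully open they stand 13 mm farther back than shut.
Start: joints at [-0.921, 0.385, 0.008, 0, -1.194, -0.259], TCP at [238.093, -577.85, 231.312] pointing down, gripper open.
Joint ranges: [-3.14, 3.14], [-1.21, 2.06], [-1.07, 1.41], [-3.16, 2.05], [-2.99, -0.16], [-3.1, 3.1]. Speed limits (rad/s): [2.79, 2.79, 3.14, 3.14, 3.14, 3.14].

## Interface

Orientations are given as a unit quaternion [x, y, z, w].
In Python, from bench import read_state, get_image, camera_model, job_done gives the robot as it stands.
- The arm moves only by the shell command python3 -m handwheel 'ROWS'. ROWS is JSON, a list of rows, each a list of 7 numbers: the shift along the tool's x, y, z in m, then the turn, a rotation vector about the tool's x, y, z in rad, then the gripper's target within -1 to 1 (fully open at 1, half-way at 0, shut at -1). In form: [[dx, dy, dz, wx, wy, wz, jaw], ...]. A call has 1 to 10 rows; each row is the pose to reach, as a shift and turn from the pose commanded when the call began, along the tool's axes at that moment; what a row does not reach only later rows make up. A row lasts 1/8 s, in which the tool goes at most 62.5 mm and 10.7 degrees, less where a joint would pass 70% of its speed; a pose out of reach is approached as far as the arm can. A call with a gripper value outside its range is refused whole. The fingers move at their own pace and stop on an object; the grip force is fixed at half the most. Time passes only in rows, so rows that repeat a pose let the fingers close. It gives the time, the measured TCP pose, the force, the opening and the grip force at its end, in the units of the state.
- read_state(): the state, without advancing time (a new reading comes with each control period).
- get_image(name): name is "side" or "top" or "wrist"; returns (picture, depth): 480x640x3 uint8, blue, green, red; 480x640 float32, mm along the optical axis (not along the pixel's ray), 0 where there is no reading.
- camera_model(name): a dict with "K" (3x3 intrinsics, pixels), "rvec" (rotation vector, rad) and "tvec" (3), from world to camera coordinates, as OpenCV has them; the wrist camera has in their place "hand_eye" (4x4, takes a point from camera to tool coordinates, whose origin is the TCP and whose axes are the flange's). Camera axes: x right, y down, z forward; pixel columns grow to the right and rows downward; lengths in mm; the calibration is good to about 2 mm. A picture is of the moment at which its call begins: read the wrist's pose just before it. camera_model takes no time and is no camera call.
- job_done(): hands the job in; it is judged then, once.
The state is a dict: "clock": time; "joints": joint angles; "joint_vel": joint speeds; "joint_efforts": joint torques, N m; "position": TCP position; "ee_rot": TCP orientation; "contact_force": force on the tool from outside, world axes, zero at the start; "wrist_torque": the same for the moment, N m; "gripper_width": finger opening in mm; "grasp_force": force on a finger pad.
Only numpy, scipy, OpenCV 4.12 (cv2) and the standard library are available. Lean on these libraries where they do the work, as an engineer would, in place of code of your own. Each camera call takes 0.05 s, during which the arm holds its last target. There are 200 camera calls.

## Task

Lift the loaded vial carousel off the bench by its grip bar and lower it, level, over the autosampler's spindle. Turn it on the spindle under a light hand until its slot drops over the drive pin, let it down until it sits fully home and flat on the drive platter, and let go. Never force it: if it rests on the pin it is not lined up yet; keep it upright and leave the bottles and the vial rack where they are.

Things in the scene. Friction and masses are not known exactly. Their poses are not given: they have to be found in the camera images.
- carousel: vial carousel: flat black disc 150 mm across, 8 mm thick, lying on the bench; about 0.5 kg. Twelve capped vials stand on a 63 mm radius, tops 41 mm above the underside. Black hub 34 mm across in the middle, 50 mm high, with a bore 17.4 mm across and 44 mm deep from below. Origin: centre of the underside, z up; its -x axis points at the slot, its x runs along the grip bar
- carousel_grip (a point): middle of the carousel's light grey grip bar on top of the hub, 66 mm above the underside; the bar is 42 mm long (carousel x), 16 mm thick (carousel y) and reaches from 48 to 84 mm above the underside. Flat parallel sides
- carousel_slot (a point): centre of the carousel's drive slot, at underside level, 44 mm from the axis on its -x side. The slot goes through the disc, is 10 mm wide and runs radially from 36 to 52 mm off the axis; it is edged in yellow and a yellow stripe on the rim, beside the red-capped vial, points at it
- autosampler: the autosampler, fixed: white housing, dark front (its -x side), flat deck 110 mm above the bench. Origin on the bench straight below the spindle axis, z up, -x towards the white home mark. Pressing the carousel on it with more than about 60 N would harm the drive; stop as soon as resistance of some 10 N is felt
- spindle_seat (a point): point on the spindle axis at the platter's upper face, 122 mm above the bench: the carousel's origin lies here when home. The aluminium platter is 110 mm across; the steel spindle is 16 mm across and stands 36 mm above the platter, its top 7 mm tapered to 9 mm across
- home_mark (a point): white home mark on the deck, 86 mm from the spindle axis. The brass drive pin (8 mm across, 10 mm high over the platter, 44 mm from the axis, on a red line) stopped up to 30 degrees to either side of the direction from spindle to mark; its angle is not reported. The motor holds the platter still. With the pin beside the slot the carousel rests 10 mm too high; in line with it, it drops
- tower_top (a point): middle of the top of the autosampler's dark injector tower, 120 mm above the deck, 110 by 65 mm (autosampler x, y), with a rod 50 mm higher; its near face is 117 mm from the spindle axis. Keep clear of it
- solvent_bottle: clear glass bottle with a blue cap, 70 mm across, 150 mm high, standing on the bench; origin at the centre of its foot. Leave it alone
- reagent_bottle: amber glass bottle with a white cap, 60 mm across, 120 mm high, standing on the bench; origin at the centre of its foot. Leave it alone
- vial_rack: blue rack with spare vials, 75 by 115 mm, 43 mm high; origin at the centre of its underside. Leave it alone

How it is judged:
By the outcome, as a careful person would: the job done as asked, in the order asked, and still so for the second after the job is handed in, with the robot touching nothing.
It also fails if it takes over 61 s, if anything falls off the work surface, if the arm or the gripper's body presses on something with over 40 N, if the wrist force passes 120 N, or if a joint passes its speed limit or range.

## Working session

There is one attempt and no reset: what is moved stays moved. The work goes in short steps, Python scripts to look and compute and a shell command to move; the robot and the scene stay as the last step left them, time stands still between calls to the robot, and variables do not carry over. Pictures are saved under pics/ and viewed, at most 10 in all, crops included, and the job is handed in when it is done.

```bash
mkdir -p pics; cat > h.py <<'E'
import numpy as np, cv2
from scipy.spatial.transform import Rotation as R
from bench import *
def cam(n,st=None):
    m=camera_model(n);K=np.array(m["K"],float)
    if "hand_eye" in m:
        st=st or read_state();T=np.eye(4);T[:3,:3]=R.from_quat(st["ee_rot"]).as_matrix();T[:3,3]=st["position"]
        X=T@np.array(m["hand_eye"]);return K,X[:3,:3],X[:3,3]
    r=cv2.Rodrigues(np.array(m["rvec"],float))[0];return K,r.T,-r.T@np.array(m["tvec"],float).ravel()
def ray(c,px,z):
    K,r,t=c;px=np.atleast_2d(px).astype(float)
    d=np.c_[px,np.ones(len(px))]@np.linalg.inv(K).T@r.T
    return t+d*((z-t[2])/d[:,2])[:,None]
def proj(c,P):
    K,r,t=c;q=(np.atleast_2d(P)-t)@r@K.T;return q[:,:2]/q[:,2:]
def cloud(c,D):
    v,u=np.mgrid[:480,:640];K,r,t=c
    p=np.dstack([u,v,np.ones_like(u)])@np.linalg.inv(K).T*D[...,None]
    return p@r.T+t
E
python3 - <<'E'
from h import *
s=read_state();print(s)
for n in("top","side","wrist"):
    c=cam(n);im,d=get_image(n);cv2.imwrite(f"pics/{n}0.png",im);np.savez(f"{n}0.npz",im=im,d=d);print(n,c[2].round(),c[1].round(2).tolist(),c[0][0,0])
E
```

```text
{'clock': 0.0, 'joints': array([-9.21400367e-01,  3.85552328e-01,  6.59864156e-03, -4.95938444e-04,
       -1.19400611e+00, -2.58589720e-01]), 'joint_vel': array([-0.00039515,  0.00239744, -0.00105451, -0.00251656,  0.00195652,
        0.00030651]), 'joint_efforts': array([ 1.00131520e-04, -3.92287159e+01,  1.88399345e+01,  4.18608338e+00,
       -4.69559236e-03, -8.62824862e-06]), 'position': array([ 237.86318411, -577.32017074,  230.21396069]), 'ee_rot': array([-1.94072134e-01,  9.80986638e-01,  1.07323503e-03, -2.67273682e-04]), 'contact_force': array([-1.20004126,  0.22835185, -0.50887011]), 'wrist_torque': array([0.02628666, 0.02178412, 0.03044418]), 'grasp_force': 0.0, 'gripper_width': 85.17928492074955}
top [ 467.    7. 1363.] [[0.01, -1.0, 0.04], [-1.0, -0.01, 0.01], [-0.01, -0.04, -1.0]] 567.6603308158617
side [148. 907. 946.] [[-0.91, -0.26, 0.32], [-0.41, 0.58, -0.71], [-0.0, -0.77, -0.63]] 554.8006644732899
wrist [ 170. -607.  373.] [[-0.38, 0.88, 0.27], [0.92, 0.36, 0.11], [0.0, 0.29, -0.96]] 389.1254634051909
```

View pics/top0.png

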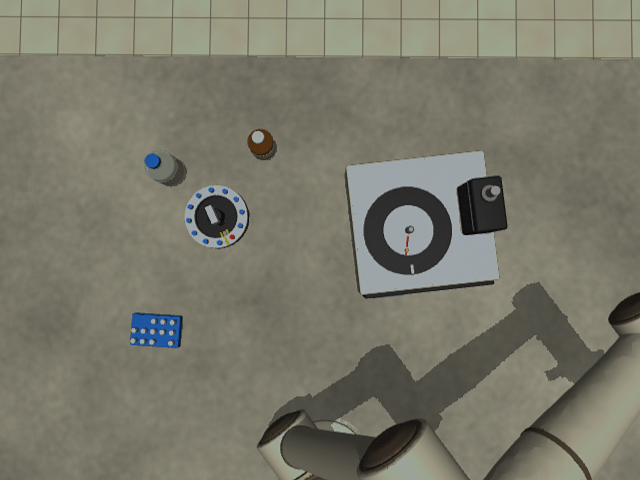

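View pics/side0.png

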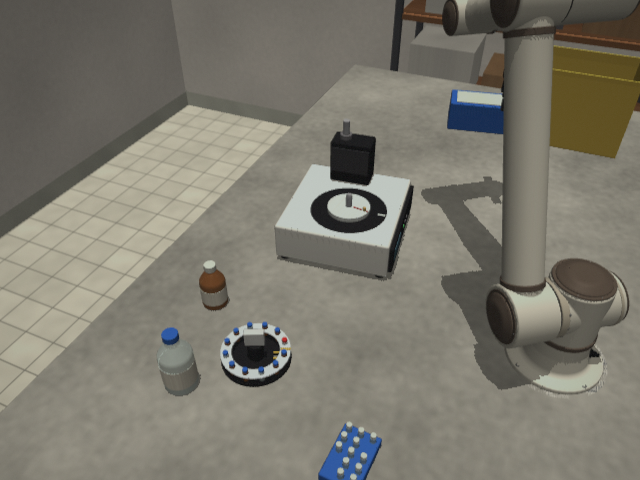

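The top view shows the carousel at about (217,217), its yellow slot at about (227,237), and the grip bar leaning up-left. The spindle is at about (408,230), the pin and red line at about (406,250), and the home mark at about (412,269). The side view agrees: the tower stands behind the spindle and the bottles are close to the carousel.

```bash
python3 - <<'E'
from h import *
f=np.load("top0.npz");im,D=f["im"],f["d"];c=cam("top");hsv=cv2.cvtColor(im,cv2.COLOR_BGR2HSV);H,S,V=[hsv[...,i].astype(int) for i in range(3)]
P=cloud(c,D);Z=P[...,2]
v,u=np.mgrid[:480,:640]
def box(u0,u1,v0,v1):return (u>=u0)&(u<u1)&(v>=v0)&(v<v1)
def px(m):return np.c_[u[m],v[m]]
cb=box(180,255,180,252)
# blue caps
m=(cb&(abs(H-110)<15)&(S>120)).astype(np.uint8)
n,l,st,ce=cv2.connectedComponentsWithStats(m);k=[i for i in range(1,n) if st[i,4]>8]
red=cb&((H<8)|(H>172))&(S>130)&(V>90)
pts=np.vstack([ce[k],px(red).mean(0)[None]]);w=ray(c,pts,41)
A=np.c_[2*w[:,:2],np.ones(len(w))];x=np.linalg.lstsq(A,(w[:,:2]**2).sum(1),rcond=None)[0];r=np.sqrt(x[2]+x[:2]@x[:2])
print("caps",len(w),"centre",x[:2],"r",r)
C=x[:2]
y=cb&(abs(H-28)<8)&(S>110)&(V>90);Y=ray(c,px(y),8)[:,:2];d=Y.mean(0)-C;print("yellow",y.sum(),px(y).mean(0),np.hypot(*d),"ang",np.degrees(np.arctan2(d[1],d[0])))
# bar
b=cb&(Z>70)&(Z<100);q=ray(c,px(b),84)[:,:2];print("bar n",b.sum(),Z[b].mean(),cv2.minAreaRect(q.astype(np.float32)));
for n_,m in (("hi grey",box(203,222,200,224)&(S<50)&(V>140)),):
    print(n_,m.sum(),cv2.minAreaRect(ray(c,px(m),84)[:,:2].astype(np.float32)))
# autosampler
ab=box(380,440,185,280)
sp=ab&(Z>147)&(Z<175);print("spindle",sp.sum(),Z[sp].mean() if sp.any() else 0,ray(c,px(sp).mean(0),158) if sp.any() else 0)
pl=(ab&(V>150)&(S<40)&box(380,437,200,257)).astype(np.uint8)
cn=max(cv2.findContours(pl,0,1)[0],key=cv2.contourArea)[:,0];e=ray(c,cn,122);(a,b2),rr=cv2.minEnclosingCircle(e[:,:2].astype(np.float32));print("platter",a,b2,rr)
O=np.array([a,b2])
hm=ab&box(405,420,260,277)&(V>170)&(S<50);h=ray(c,px(hm).mean(0),110)[0,:2]-O;print("home",hm.sum(),h,np.hypot(*h),np.degrees(np.arctan2(h[1],h[0])))
rl=ab&((H<8)|(H>172))&(S>120);q=ray(c,px(rl),122)[:,:2]-O;d=q.mean(0);print("red",rl.sum(),np.hypot(*d),np.degrees(np.arctan2(d[1],d[0])))
br=ab&(abs(H-20)<10)&(S>80);
if br.any():
    q=ray(c,px(br),132)[:,:2]-O;d=q.mean(0);print("brass",br.sum(),px(br).mean(0),np.hypot(*d),np.degrees(np.arctan2(d[1],d[0])))
for n_,B in (("solv",(140,190,145,190)),("reag",(245,278,122,162)),("rack",(125,190,305,352))):
    mm=box(*B)&(Z>35);print(n_,P[mm].min(0).round(),P[mm].max(0).round())
cv2.imwrite("pics/topz.png",np.hstack([cv2.resize(im[180:252,180:255],(375,360)),cv2.resize(im[190:280,375:445],(280,360))]))
E
```

```text
caps 12 centre [579.78963984 262.05668495] r 62.68536966583809
yellow 38 [225.13157895 236.52631579] 50.92019332243886 ang -157.37670214199738
bar n 146 81.38397738351274 ((580.1547241210938, 261.45556640625), (42.99808120727539, 17.66887092590332), 24.906105041503906)
hi grey 112 ((580.2339477539062, 262.7926330566406), (39.77865219116211, 14.206513404846191), 25.3895320892334)
spindle 45 153.37367282460852 [[ 546.31663399 -176.0060107   158.        ]]
platter 546.0875854492188 -177.70355224609375 53.938201904296875
home 27 [-93.15822845 -11.06600441] 93.81317595103785 -173.2257387065661
red 21 31.193738656621612 174.52533909621118
brass 8 [406.5 250. ] 44.90275368452955 174.05665208328773
solv [467.   7.  35.] [ 724.  415. 1363.]
reag [467.   7.  35.] [ 778.  185. 1363.]
rack [278.   7.  35.] [ 467.  453. 1363.]
```

View pics/topz.png

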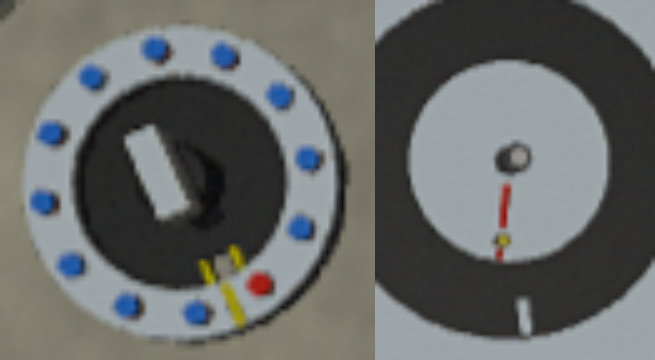

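The crop shows the bar along the slot direction, with the slot at about -155°. The pin is on the red line at about 174°, so the carousel needs a turn of about -31°. I'll move above the carousel and look from close by.

```bash
cat >> h.py <<'E'
def delta(p,bear):
    "shift (m, tool axes) and rotation vector to reach tool-down at p (mm), tool x at bearing (deg)"
    s=read_state();r=R.from_quat(s["ee_rot"])
    b=np.radians(bear);x=np.array([np.cos(b),np.sin(b),0]);z=np.array([0,0,-1.]);g=R.from_matrix(np.c_[x,np.cross(z,x),z])
    print("shift",(r.inv().apply(np.array(p)-s["position"])/1000).round(4),"rot",(r.inv()*g).as_rotvec().round(4))
E
python3 -c "
from h import *
delta([575,255,270],-155)"
```

```text
shift [-0.6287  0.6414 -0.0385] rot [ 0.0017 -0.0001 -0.0456]
```

```bash
python3 -m handwheel '[[-0.03,0.03,-0.04,0,0,0,1],[-0.07,0.07,-0.04,0,0,0,1],[-0.11,0.11,-0.04,0,0,0,1],[-0.15,0.15,-0.04,0,0,0,1],[-0.19,0.19,-0.04,0,0,0,1],[-0.23,0.235,-0.04,0,0,0,1],[-0.27,0.275,-0.04,0,0,0,1],[-0.31,0.315,-0.04,0,0,0,1],[-0.35,0.355,-0.04,0,0,0,1],[-0.38,0.39,-0.04,0.0017,0,-0.0456,1]]'; python3 -c "
from h import *
delta([575,255,270],-155)"
```

```text
clock: 1.4
position: [441.3, -70.5, 271.3]
ee_rot: [-0.218, 0.976, -0.001, 0.0]
contact_force: [1.0, -0.6, -0.4]
gripper_width: 85.7
grasp_force: 0.0
shift [-0.2593  0.2378  0.0009] rot [-0.0017  0.0001  0.0024]
```

```bash
python3 -m handwheel '[[-0.043,0.04,0,0,0,0,0.2],[-0.086,0.08,0,0,0,0,0.2],[-0.13,0.12,0,0,0,0,0.2],[-0.173,0.16,0,0,0,0,0.2],[-0.216,0.2,0,0,0,0,0.2],[-0.258,0.237,0,0,0,0,0.2],[-0.258,0.237,0,0,0,0,0.2],[-0.258,0.237,0,0,0,0,0.2]]'; python3 - <<'E'
from h import *
s=read_state();print(s["position"],s["ee_rot"]);im,d=get_image("wrist");cv2.imwrite("pics/w1.png",im);np.savez("w1.npz",im=im,d=d,p=s["position"],q=s["ee_rot"])
print(proj(cam("wrist",s),[[580,262,84],[580,262,8]]))
E
```

```text
clock: 2.4
position: [574.1, 251.1, 270.1]
ee_rot: [-0.217, 0.976, -0.001, -0.001]
contact_force: [0.3, -0.4, -0.6]
gripper_width: 51.4
grasp_force: 0.0
[574.13163485 251.13608139 270.14042441] [-2.16624798e-01  9.76254025e-01 -1.16897138e-03 -6.40021282e-04]
[[329.8427141  224.8052982 ]
 [328.20321605 207.01596048]]
```

View pics/w1.png

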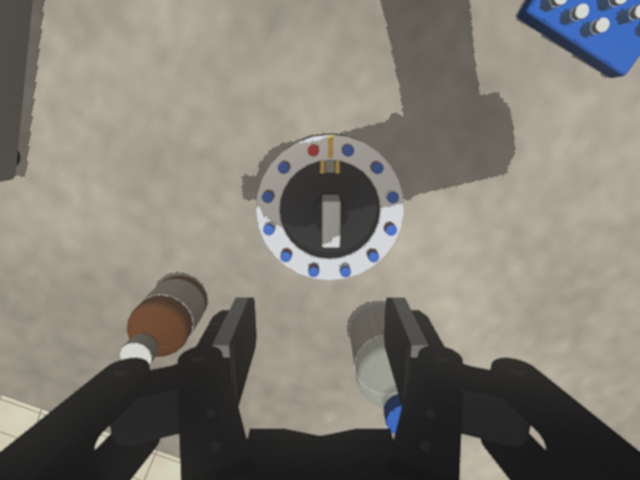

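The wrist view shows the bar upright at about (331,221) with the slot above it at (330,165), and the fingers are symmetric about column 320. I'll refine the bar and slot positions.

```bash
python3 - <<'E'
from h import *
f=np.load("w1.npz");im,D=f["im"],f["d"];c=cam("wrist",dict(position=f["p"],ee_rot=f["q"]))
hsv=cv2.cvtColor(im,cv2.COLOR_BGR2HSV);H,S,V=[hsv[...,i].astype(int) for i in range(3)]
v,u=np.mgrid[:480,:640];bx=(u>250)&(u<410)&(v>125)&(v<285)
px=lambda m:np.c_[u[m],v[m]]
Z=cloud(c,D)[...,2]
m=(bx&(abs(H-110)<15)&(S>110)).astype(np.uint8);n,l,st,ce=cv2.connectedComponentsWithStats(m);k=[i for i in range(1,n) if st[i,4]>12]
red=bx&((H<8)|(H>172))&(S>120);w=ray(c,np.vstack([ce[k],px(red).mean(0)[None]]),40)[:,:2]
x=np.linalg.lstsq(np.c_[2*w,np.ones(len(w))],(w**2).sum(1),rcond=None)[0];print("caps",len(w),x[:2],np.sqrt(x[2]+x[:2]@x[:2]))
b=bx&(Z>76)&(Z<92);print("bar",b.sum(),np.median(Z[b]),cv2.minAreaRect(ray(c,px(b),84)[:,:2].astype(np.float32)))
y=bx&(abs(H-22)<10)&(S>110)&(V>80);Y=ray(c,px(y),8)[:,:2];d=Y.mean(0)-x[:2];print("yellow",y.sum(),np.hypot(*d),np.degrees(np.arctan2(d[1],d[0])))
E
```

```text
caps 12 [579.32179155 262.62345483] 62.67578039331046
bar 844 83.44547527261133 ((578.0950927734375, 262.09417724609375), (42.057193756103516, 15.445343971252441), 25.180574417114258)
yellow 172 48.960105900432744 -155.6385941280116
```

```bash
python3 -c "
from h import *
delta([579,262.3,110],-154.8)"
```

```text
shift [-0.0095  0.0088  0.1607] rot [-0.0019 -0.0009 -0.0038]
```

```bash
python3 -m handwheel '[[-0.005,0.005,0.03,-0.0019,-0.0009,-0.0038,0.2],[-0.0095,0.0088,0.07,-0.0019,-0.0009,-0.0038,0.2],[-0.0095,0.0088,0.12,-0.0019,-0.0009,-0.0038,0.2],[-0.0095,0.0088,0.1607,-0.0019,-0.0009,-0.0038,0.2],[-0.0095,0.0088,0.1607,-0.0019,-0.0009,-0.0038,0.2],[-0.0095,0.0088,0.1607,-0.0019,-0.0009,-0.0038,0.2]]'; python3 -c "
from h import *
delta([579,262.3,51],-154.8)"
```

```text
clock: 3.2
position: [580.8, 263.0, 112.6]
ee_rot: [-0.218, 0.976, 0.001, 0.002]
contact_force: [-0.6, -0.2, 1.6]
gripper_width: 51.5
grasp_force: 0.0
shift [0.0022 0.0001 0.0616] rot [0.0002 0.0046 0.0002]
```

```bash
python3 -m handwheel '[[0.001,0,0.025,0,0,0,0.2],[0.001,0,0.05,0,0,0,0.2],[0.001,0,0.06,0,0,0,0.2],[0.001,0,0.06,0,0,0,0.2],[0.001,0,0.06,0,0,0,0.2]]'; python3 -c "
from h import *
delta([579,262.3,51],-154.8);print(read_state()['wrist_torque'])"
```

```text
clock: 3.82
position: [579.7, 263.3, 51.9]
ee_rot: [-0.218, 0.976, 0.001, 0.002]
contact_force: [0.4, 0.1, 0.7]
gripper_width: 51.2
grasp_force: 0.0
shift [ 0.001  -0.0006  0.0009] rot [0.0006 0.004  0.0007]
[ 0.04353911  0.02582292 -0.0025886 ]
```

```bash
python3 -m handwheel '[[0.001,-0.0006,0.001,0,0.004,0,-0.2],[0.001,-0.0006,0.001,0,0.004,0,-0.5],[0.001,-0.0006,0.001,0,0.004,0,-0.7],[0.001,-0.0006,0.001,0,0.004,0,-1],[0.001,-0.0006,0.001,0,0.004,0,-1],[0.001,-0.0006,0.001,0,0.004,0,-1],[0.001,-0.0006,0.001,0,0.004,0,-1]]'; python3 -c "
from h import *
delta([579,262.3,51],-154.8);print(read_state()['wrist_torque'])"
```

```text
clock: 4.7
position: [578.8, 262.6, 50.6]
ee_rot: [-0.219, 0.976, 0.0, -0.0]
contact_force: [-1.4, 1.3, 6.4]
gripper_width: 15.0
grasp_force: 59.9
shift [-0.0001 -0.0003 -0.0004] rot [ 0.0005 -0.0005  0.0011]
[0.3461558  0.45197842 0.00118042]
```

```bash
python3 -m handwheel '[[0,0,-0.005,0,0,0,-1],[0,0,-0.015,0,0,0,-1],[0,0,-0.035,0,0,0,-1],[0,0,-0.065,0,0,0,-1],[0,0,-0.1,0,0,0,-1],[0,0,-0.135,0,0,0,-1],[0,0,-0.17,0,0,0,-1],[0,0,-0.195,0,0,0,-1],[0,0,-0.205,0,0,0,-1],[0,0,-0.205,0,0,0,-1]]'; python3 -c "
from h import *
s=read_state();print(s['wrist_torque'],s['ee_rot'])
delta([546,-60,260],174.5)"
```

```text
clock: 5.95
position: [578.3, 261.8, 253.8]
ee_rot: [-0.218, 0.976, -0.0, -0.002]
contact_force: [0.0, -0.6, -4.7]
gripper_width: 15.6
grasp_force: 58.8
[-0.00080906  0.00219573 -0.03026757] [-2.18167915e-01  9.75909470e-01 -7.18777936e-05 -1.86046873e-03]
shift [ 0.1663 -0.2774 -0.0057] rot [-3.000e-04 -3.800e-03  5.359e-01]
```

```bash
python3 -c "
from h import *
delta([670,-120,260],174.5)"
```

```text
shift [ 0.0797 -0.3845 -0.0061] rot [-3.000e-04 -3.800e-03  5.359e-01]
```

```bash
python3 -m handwheel '[[0.004,-0.02,-0.006,0,-0.001,0.03,-1],[0.013,-0.06,-0.006,0,-0.001,0.09,-1],[0.022,-0.105,-0.006,0,-0.001,0.15,-1],[0.032,-0.155,-0.006,0,-0.002,0.22,-1],[0.042,-0.205,-0.006,0,-0.002,0.29,-1],[0.053,-0.255,-0.006,0,-0.003,0.36,-1],[0.063,-0.305,-0.006,0,-0.003,0.43,-1],[0.073,-0.35,-0.006,0,-0.004,0.49,-1],[0.08,-0.385,-0.006,0,-0.004,0.536,-1],[0.08,-0.385,-0.006,0,-0.004,0.536,-1]]'; python3 -m handwheel '[[0,0,0,0,0,0,-1],[0,0,0,0,0,0,-1]]'; python3 - <<'E'
from h import *
s=read_state();print(s["position"],s["ee_rot"]);im,d=get_image("wrist");cv2.imwrite("pics/w2.png",im);np.savez("w2.npz",im=im,d=d,p=s["position"],q=s["ee_rot"])
print(proj(cam("wrist",s),[[546.2,-176.5,158],[546.2,-176.5,122]]))
E
```

```text
clock: 7.2
position: [669.6, -124.1, 258.2]
ee_rot: [0.051, 0.999, -0.001, -0.001]
contact_force: [-0.7, -0.4, -5.5]
gripper_width: 15.4
grasp_force: 59.5
clock: 7.45
position: [670.0, -119.7, 260.0]
ee_rot: [0.047, 0.999, -0.0, 0.0]
contact_force: [-0.3, -0.2, -5.0]
gripper_width: 15.2
grasp_force: 59.5
[ 670.01545006 -119.67446543  260.01755451] [ 4.73821690e-02  9.98876819e-01 -1.58508651e-04  7.79617127e-05]
[[201.31829812  41.69771239]
 [217.30626529  52.7218298 ]]
```

View pics/w2.png

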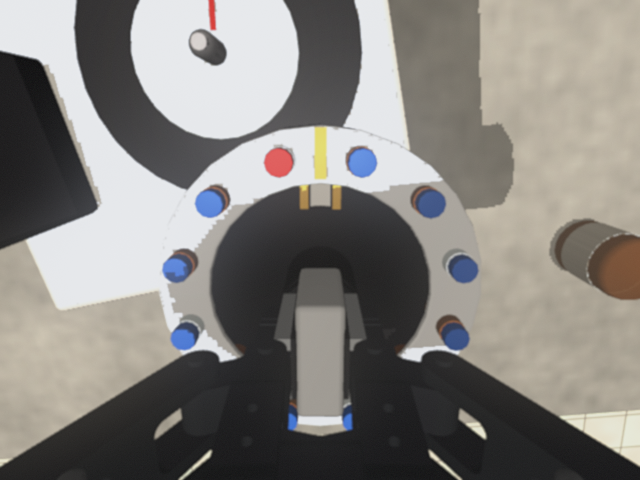

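The spindle top is at about (201,41), matching the prediction from the top camera. The red line is at (212,15) and the held carousel's stripe is in line with the tool at column 320. Next I'll measure these.

```bash
python3 - <<'E'
from h import *
f=np.load("w2.npz");im,D=f["im"],f["d"];c=cam("wrist",dict(position=f["p"],ee_rot=f["q"]))
hsv=cv2.cvtColor(im,cv2.COLOR_BGR2HSV);H,S,V=[hsv[...,i].astype(int) for i in range(3)]
v,u=np.mgrid[:480,:640];px=lambda m:np.c_[u[m],v[m]]
P=cloud(c,D)
reg=(u>180)&(u<235)&(v>20)&(v<72)
top=reg&(abs(P[...,2]-158)<2.5);q=ray(c,px(top),158);(a,b),r=cv2.minEnclosingCircle(q[:,:2].astype(np.float32));print("spindle top",top.sum(),q.mean(0)[:2],a,b,r)
g=((V>185)&(S<40)&(u>100)&(u<310)&(v<145)).astype(np.uint8);n,l,st,ce=cv2.connectedComponentsWithStats(g);i=l[100,220];print("label",st[i])
cn=max(cv2.findContours((l==i).astype(np.uint8),0,1)[0],key=cv2.contourArea)[:,0];cn=cn[(cn[:,1]>3)]
e=ray(c,cn,122)[:,:2];O=np.array([546.2,-176.5]);e=e[abs(np.hypot(*(e-O).T)-55)<5]
x=np.linalg.lstsq(np.c_[2*e,np.ones(len(e))],(e**2).sum(1),rcond=None)[0];print("platter",len(e),x[:2],np.sqrt(x[2]+x[:2]@x[:2]))
O=x[:2];rd=((H<8)|(H>172))&(S>120)&(v<60)&(u>150)&(u<280);q=ray(c,px(rd),122)[:,:2]-O
dd=q.mean(0);print("red",rd.sum(),np.hypot(*dd),np.degrees(np.arctan2(dd[1],dd[0])),cv2.fitLine(q.astype(np.float32),2,0,.01,.01).ravel())
# stripe on held carousel, rel. TCP
y=(abs(H-26)<8)&(S>110)&(V>90)&(v>120)&(v<215)&(u>290)&(u<350);zt=f["p"][2]-50.6+8;q=ray(c,px(y),zt)[:,:2]-f["p"][:2];dd=q.mean(0);print("slot",y.sum(),np.hypot(*dd),np.degrees(np.arctan2(dd[1],dd[0])))
E
```

```text
spindle top 314 [ 545.86708431 -177.75026055] 545.7335205078125 -177.5801239013672 5.878441333770752
label [  131     0   168   139 18246]
platter 334 [ 545.68077751 -178.20765071] 54.1721970040069
red 137 22.319500323230493 174.8140777626441 [  0.9945383   -0.10437218 -22.228138     2.0174124 ]
slot 658 55.9800047096371 175.2654748744768
```

```bash
python3 -c "
from h import *
delta([545.9,-177.5,235],174.2)"
```

```text
shift [ 0.1182 -0.0694  0.0252] rot [-0.0003  0.0006  0.0067]
```

```bash
python3 -m handwheel '[[0.02,-0.012,0,0,0,0.003,-1],[0.05,-0.03,0,0,0,0.006,-1],[0.08,-0.047,0,0,0,0.006,-1],[0.105,-0.061,0,0,0,0.006,-1],[0.118,-0.0694,0.005,0,0,0.006,-1],[0.118,-0.0694,0.018,0,0,0.006,-1],[0.118,-0.0694,0.025,0,0,0.006,-1],[0.118,-0.0694,0.025,0,0,0.006,-1],[0.118,-0.0694,0.025,0,0,0.006,-1],[0.118,-0.0694,0.025,0,0,0.006,-1]]'; python3 - <<'E'
from h import *
delta([545.9,-177.5,210],174.2)
c=cam("wrist");im,d=get_image("wrist");s,_=get_image("side");cs=cam("side")
q=proj(cs,[545.9,-177.5,158])[0].astype(int);print(q)
crop=s[q[1]-75:q[1]+75,q[0]-100:q[0]+100];cv2.imwrite("pics/w3.png",np.hstack([im,cv2.resize(crop,None,fx=3.2,fy=3.2)])[:,:1280][:, 640:])
E
```

```text
clock: 8.75
position: [546.8, -178.1, 235.5]
ee_rot: [0.051, 0.999, -0.0, 0.001]
contact_force: [-0.5, -0.0, -4.8]
gripper_width: 15.3
grasp_force: 59.5
shift [0.001  0.0006 0.0255] rot [-0.0005  0.0017 -0.0003]
[349 193]
```

View pics/w3.png

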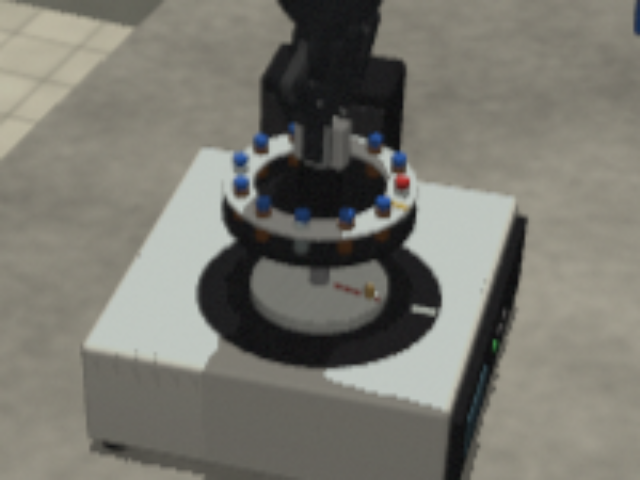

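The side view shows the carousel level above the spindle, with the pin at about (372,292) in the crop, below the yellow stripe. I'll lower it gently and watch the force.

```bash
python3 -m handwheel '[[0.0008,0.0006,0.01,0,0.001,0,-1],[0.0008,0.0006,0.018,0,0.001,0,-1],[0.0008,0.0006,0.022,0,0.001,0,-1],[0.0008,0.0006,0.026,0,0.001,0,-1],[0.0008,0.0006,0.029,0,0.001,0,-1],[0.0008,0.0006,0.032,0,0.001,0,-1],[0.0008,0.0006,0.032,0,0.001,0,-1]]'; python3 -c "
from h import *
delta([545.9,-177.5,190],174.2);print(read_state()['wrist_torque'])"
```

```text
clock: 9.72
position: [545.4, -177.6, 203.1]
ee_rot: [0.051, 0.999, -0.0, -0.0]
contact_force: [-0.4, -0.6, -5.3]
gripper_width: 15.3
grasp_force: 59.6
shift [-0.0005  0.0001  0.0131] rot [-0.0003 -0.0005 -0.0007]
[0.01563389 0.00085631 0.00341693]
```

```bash
python3 -m handwheel '[[-0.0003,0,0.002,0,0,0,-1],[-0.0003,0,0.004,0,0,0,-1],[-0.0003,0,0.006,0,0,0,-1],[-0.0003,0,0.008,0,0,0,-1],[-0.0003,0,0.008,0,0,0,-1]]'; python3 -c "
from h import *
s=read_state();print(s['wrist_torque'],s['ee_rot'])"
```

```text
clock: 10.35
position: [545.0, -177.5, 194.4]
ee_rot: [0.051, 0.999, -0.0, -0.001]
contact_force: [-4.0, 0.8, -3.7]
gripper_width: 15.1
grasp_force: 59.7
[0.24712006 1.34511876 0.0095926 ] [ 5.09872667e-02  9.98698506e-01 -1.63581706e-05 -1.26180958e-03]
```

```bash
python3 -m handwheel '[[0.0006,0,0,0,0,0,-1],[0.0006,0,0,0,0,0,-1],[0.0006,0,0,0,0,0,-1]]'; python3 -c "
from h import *
s=read_state();print(s['wrist_torque'],s['ee_rot'])"
```

```text
clock: 10.72
position: [544.8, -177.5, 194.6]
ee_rot: [0.051, 0.999, -0.0, -0.001]
contact_force: [-3.2, 0.2, -7.5]
gripper_width: 15.2
grasp_force: 59.2
[0.06506211 1.09749173 0.01583496] [ 5.10254005e-02  9.98697114e-01 -2.90310228e-05 -6.94356450e-04]
```

```bash
python3 -m handwheel '[[0.0008,0,0,0,0,0,-1],[0.0012,0,0,0,0,0,-1],[0.0012,0,0,0,0,0,-1]]'; python3 -c "
from h import *
s=read_state();print(s['wrist_torque'],s['ee_rot'])"
```

```text
clock: 11.1
position: [544.6, -177.4, 195.6]
ee_rot: [0.051, 0.999, -0.0, 0.001]
contact_force: [-1.6, 0.2, -6.2]
gripper_width: 15.2
grasp_force: 59.3
[0.17549106 0.60028204 0.01830466] [ 5.08094185e-02  9.98708094e-01 -2.15729529e-04  7.06737795e-04]
```

```bash
python3 -m handwheel '[[0.0008,0,0.002,0,0,0,-1],[0.001,0,0.004,0,0,0,-1],[0.001,0,0.006,0,0,0,-1],[0.001,0,0.008,0,0,0,-1],[0.001,0,0.009,0,0,0,-1],[0.001,0,0.009,0,0,0,-1]]'; python3 -c "
from h import *
s=read_state();print(s['wrist_torque'],s['ee_rot'])"
```

```text
clock: 11.85
position: [543.2, -177.4, 186.1]
ee_rot: [0.051, 0.999, -0.0, 0.0]
contact_force: [0.5, -0.3, -4.2]
gripper_width: 15.1
grasp_force: 59.6
[ 0.07115464  0.03438971 -0.00171913] [ 5.08874925e-02  9.98704368e-01 -2.18398492e-04  3.22491191e-05]
```

```bash
python3 -m handwheel '[[0,0,0.001,0,0,0,-1],[0,0,0.002,0,0,0,-1],[0,0,0.003,0,0,0,-1],[0,0,0.004,0,0,0,-1],[0,0,0.005,0,0,0,-1],[0,0,0.005,0,0,0,-1]]'; python3 -c "
from h import *
s=read_state();print(s['wrist_torque'],s['ee_rot'])"
```

```text
clock: 12.6
position: [543.1, -177.3, 181.2]
ee_rot: [0.051, 0.999, -0.0, 0.0]
contact_force: [0.3, 0.8, -5.1]
gripper_width: 15.3
grasp_force: 59.6
[-0.03593334 -0.08017066  0.02576291] [ 5.08918246e-02  9.98704154e-01 -1.84127873e-04  2.38769470e-05]
```

```bash
python3 -m handwheel '[[0,0,0.001,0,0,0,-1],[0,0,0.002,0,0,0,-1],[0,0,0.003,0,0,0,-1],[0,0,0.003,0,0,0,-1]]'; python3 -c "
from h import *
s=read_state();print(s['wrist_torque'],s['ee_rot'])"
```

```text
clock: 13.1
position: [543.1, -177.3, 178.2]
ee_rot: [0.051, 0.999, -0.0, 0.0]
contact_force: [0.5, 0.6, -5.3]
gripper_width: 14.8
grasp_force: 59.5
[ 0.07792975 -0.22102769 -0.07346666] [ 5.08884463e-02  9.98704328e-01 -1.76075041e-04  2.89503939e-06]
```

```bash
python3 -m handwheel '[[0,0,0.001,0,0,0,-1],[0,0,0.002,0,0,0,-1],[0,0,0.003,0,0,0,-1],[0,0,0.004,0,0,0,-1],[0,0,0.004,0,0,0,-1]]'; python3 -c "
from h import *
s=read_state();print(s['wrist_torque'],s['ee_rot'])"
```

```text
clock: 13.72
position: [543.1, -177.3, 174.1]
ee_rot: [0.051, 0.999, -0.0, -0.0]
contact_force: [0.9, 0.6, -5.3]
gripper_width: 14.9
grasp_force: 59.5
[ 0.00974176 -0.23893094  0.00940656] [ 5.08807747e-02  9.98704719e-01 -1.75803950e-04 -1.37008998e-05]
```

```bash
python3 -m handwheel '[[0,0,0.0005,0,0,0,-1],[0,0,0.001,0,0,0,-1],[0,0,0.0015,0,0,0,-1],[0,0,0.0015,0,0,0,-1]]'; python3 -c "
from h import *
s=read_state();print(s['wrist_torque'],s['ee_rot'])"
```

```text
clock: 14.22
position: [543.1, -177.3, 172.7]
ee_rot: [0.051, 0.999, -0.0, 0.0]
contact_force: [0.4, -0.3, -4.3]
gripper_width: 15.2
grasp_force: 59.6
[ 0.01132026 -0.21813157 -0.0585848 ] [ 5.08702588e-02  9.98705252e-01 -1.89310943e-04  3.40110645e-05]
```

```bash
python3 -m handwheel '[[0,0,0.0004,0,0,0,-1],[0,0,0.0008,0,0,0,-1],[0,0,0.0008,0,0,0,-1]]'
```

```text
clock: 14.6
position: [543.2, -177.3, 172.6]
ee_rot: [0.051, 0.999, -0.0, 0.0]
contact_force: [-1.3, -0.0, 0.2]
gripper_width: 15.6
grasp_force: 60.2
```

Contact came exactly at the height predicted for home (172.6 mm) and the weight has transferred. Letting go.

```bash
python3 -m handwheel '[[0,0,0.0,0,0,0,-0.8],[0,0,0.0,0,0,0,-0.6],[0,0,0,0,0,0,-0.3],[0,0,0,0,0,0,0],[0,0,0,0,0,0,0.1],[0,0,0,0,0,0,0.1]]'; python3 -m handwheel '[[0,0,-0.01,0,0,0,0.1],[0,0,-0.03,0,0,0,0.1],[0,0,-0.06,0,0,0,0.1],[0,0,-0.1,0,0,0,0.1],[0,0,-0.14,0,0,0,0.1],[0,0,-0.16,0,0,0,0.1],[-0.03,0.02,-0.16,0,0,0,0.1],[-0.07,0.05,-0.16,0,0,0,0.1],[-0.07,0.05,-0.16,0,0,0,0.1],[-0.07,0.05,-0.16,0,0,0,0.1]]'; python3 - <<'E'
from h import *
s=read_state();im,d=get_image("wrist");c=cam("wrist",s);P=cloud(c,d)
hsv=cv2.cvtColor(im,cv2.COLOR_BGR2HSV);H,S,V=[hsv[...,i].astype(int) for i in range(3)]
cap=(abs(H-110)<15)&(S>110);pc=P[cap];pc=pc[(abs(pc[:,2]-163)<12)&(np.hypot(pc[:,0]-544,pc[:,1]+177)<75)];print("cap top z",np.percentile(pc[:,2],[50,80,95]))
# disc ring plane (z~130)
m=(abs(P[...,2]-130)<8)&(abs(np.hypot(P[...,0]-544,P[...,1]+177.3)-63)<11)&(V>110)&(S<60);q=P[m];A=np.c_[q[:,:2]-[544,-177.3],np.ones(len(q))];print("disc",m.sum(),np.linalg.lstsq(A,q[:,2],rcond=None)[0])
sd,_=get_image("side");q=proj(cam("side"),[544,-177,150])[0].astype(int);crop=sd[q[1]-60:q[1]+60,q[0]-80:q[0]+80]
cv2.imwrite("pics/f.png",np.hstack([cv2.resize(im,(400,300)),cv2.resize(crop,(400,300))]))
E
```

```text
clock: 15.35
position: [543.1, -177.3, 172.0]
ee_rot: [0.051, 0.999, -0.0, 0.0]
contact_force: [-0.5, 0.3, -0.4]
gripper_width: 47.1
grasp_force: 0.0
clock: 16.6
position: [617.5, -134.7, 332.2]
ee_rot: [0.051, 0.999, -0.0, -0.0]
contact_force: [0.2, -0.8, -0.2]
gripper_width: 46.8
grasp_force: 0.0
cap top z [162.55369028 163.15326036 163.74372551]
disc 51 [1.91448418e-03 1.33215670e-02 1.30086048e+02]
```

View pics/f.png

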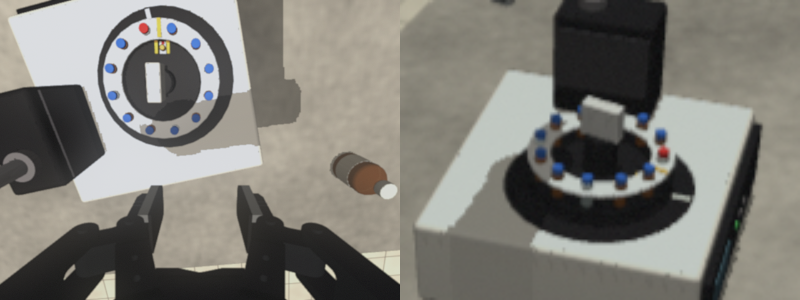

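The pictures show the carousel flat on the platter with the pin in the slot at about (162,46). Cap tops measure 163 mm and the disc's upper face 130 mm, which are exactly the home values.

```bash
python3 -c "
from bench import *
print(job_done())"
```

```text
the job is handed in; nothing more can be done
None
```

The carousel is fully home and flat on the drive platter with the pin in its slot; it was released and handed in at about 17 s, pressing with only a few newtons. I lined it up with the pin from the camera images before lowering, so it dropped over the pin without any turning on the spindle.

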